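# Bring the pair of through-studs to the starter assembly stand

### The job

The matched pair of through-studs for the starter lies on the plywood kit board, behind the field yoke and the solenoid. Move the yoke and the solenoid out of the way and stand both upright on the rubber mat, then lift the two studs together in one grasp, without parting them, and lay them side by side in the wooden stud rest on the assembly stand. Last, stand the yoke back upright in the middle of its round cork pad and the solenoid upright in the middle of its rectangular cork pad, and leave the starter drive on the board undisturbed.

Things in the scene. Friction and masses are not known exactly. Their poses are not given: they have to be found in the camera images.
- yoke: starter field yoke: dark steel tube standing on end, open at both ends, copper coils inside; outer diameter 62, wall 5, height 110 mm, 0.55 to 0.9 kg; a terminal sticks out 13 mm from its side, 25 mm up. Origin: centre of its underside; z up the tube, terminal to its -x. Starts on the round pad, its axis about 60 mm in front of the studs' middle line.
- solenoid: starter solenoid, upright: bright steel can, diameter 52 mm, 70 high, black cap (diameter 48) up to 86 mm, two copper terminals up to 102 mm; foot flange 68 mm (its y) x 30 mm, 5 thick; 0.35 to 0.57 kg. Origin: centre of its underside; z up. Starts on the rectangular pad beside the yoke (axes 88 mm apart), about 60 mm in front of the studs' middle line.
- stud_a: one of two equal steel studs (round rods): diameter 10, length 140 mm, 85 g. Origin: its centre; x along the rod. They start side by side, touching (20 mm over both), centres 19 mm over the kit board, on two wooden bars 42 mm either side of the rods' middle (bars 10 mm along the rod, 36 mm across it, ears 27 mm high); between the bars all is free down to the board. Parts in front stand too close to reach in.
- stud_b: the other stud, the same as stud_a and lying beside it, parallel.
- pad_round: the yoke's place: round cork pad, diameter 78 mm, 3 mm thick, fixed on the kit board (plywood, 180 x 190 mm, its top 15 mm over the table). Origin: centre of the pad's underside, on the board's top; z up; its +x points towards the studs, square to them.
- pad_rect: the solenoid's place: rectangular cork pad, 60 mm (its x) by 80 mm (its y), 3 mm thick, fixed on the kit board beside the round pad (centres 88 mm apart). Origin: centre of the pad's underside, on the board's top; z up; its +x points towards the studs, square to them.
- mat: ribbed black rubber mat on the table, the side area: 180 mm (its x) by 200 mm (its y), 4 mm thick. Origin: centre of its underside, at table height. A small ball bearing (diameter 32, 10 mm high) lies on it near x = +70 mm, y = 0; the rest is free.
- stud_rest: wooden rest for the studs, fixed on the assembly stand's grey plate (10 mm thick). Base 56 (x) by 108 mm (y), 8 thick; bars at y = -42 and +42 mm (10 thick), each a shallow V 42 mm wide between ears 35 mm high. Studs lie along its y, roll together, centres then 27 mm above the origin. Origin: centre of its underside. A clamped housing 84 mm across, 50 high, is centred at its x = +110 mm.
- drive: starter drive (small steel pinion on a clutch body), diameter 36 mm, 46 mm high, standing loose near one rear corner of the kit board, behind one end of the studs: to be left alone. Origin: centre of its underside.
There are look-alikes about, which are no part of the job. Leave any pink look-alike of the yoke alone.

How it is judged:
By the outcome, as a careful person would: the job done as asked, in the order asked, and still so for the second after the job is handed in, with the robot touching nothing.
It also fails if it takes over 141 s, if anything falls off the work surface, if the arm or the gripper's body presses on something with over 40 N, if the wrist force passes 120 N, or if a joint passes its speed limit or range.

### The arm

A 6-joint arm with a two-finger parallel gripper is mounted at the origin on the work surface. World frame = base frame: x ahead of the robot, y to its left, z up, the work surface at z = 0. Lengths are in mm, angles in rad, forces in N, time in s.
With the tool pointing down it reaches from about 275 to 825 mm from the base axis. Payload 5.2 kg.
Tool frame: the origin (TCP) lies at the very end of the fingers, on their centre line; the grasp point (between the pads) lies 19 mm behind it; z points along the fingers, y is the line along which they close (so a half turn about z gives the same grasp; the last joint's range is limited). The gripper opens to 93 mm and grips with 3 to 60 N. Pads are 15 mm wide; open, the fingers measure 128 mm over their backs; the gripper's body (75 mm by 188 mm) begins 65 mm behind the grasp point.
Start: joints at [0.968, 0.259, 1.535, -0, 1.348, -0.203], TCP at [214.058, 506.64, 188.653] pointing down, gripper open.
Joint ranges: [-3.14, 3.14], [-0.91, 2.08], [0.19, 2.58], [-1.22, 4.36], [0.22, 2.71], [-3.12, 3.12]. Speed limits (rad/s): [2.57, 2.57, 3.14, 3.14, 3.14, 3.14].

### API

Orientations are given as [roll, pitch, yaw] about the fixed x, y, z axes, in that order (R = Rz(yaw) Ry(pitch) Rx(roll)).
In Python, from bench import robot gives the robot as it stands. The module is installed in compiled form; this text tells all that it offers. Calls block until the motion is done:
- robot.move_ptp(position, orientation): joint-space move of the TCP to a pose.
- robot.move_linear(position, ori=None, speed=150, f_stop=None): straight line of the TCP; ori=None keeps the orientation; speed is the mean speed in mm/s. With f_stop (N) it stops when the force on the tool has changed by that much, and returns True; else False.
- robot.move_j(angles): joint-space move.
- robot.move_gripper(opening): opening from 0.0 (shut) to 1.0 (fully open); the grip force is fixed at half the most; returns when the fingers have stopped.
- robot.sleep(seconds).
- robot.inverse_kinematics(position, orientation): joint angles nearest the present ones, or None.
- robot.get_image(name): name is "side" or "top" or "wrist"; returns a dict with "img" (384x512x3 uint8, blue, green, red), "fovy" (degrees; the focal length in pixels is half the picture's height over the tangent of half this angle, whatever the lens; pixels are square), "cx", "cy" (the principal point, pixels), "eye" and "orientation" of the camera in the world. Camera axes: x right, y down, z forward; pixel columns grow to the right and rows downward; lengths in mm; the calibration is good to about 2 mm. A picture is of the moment at which its call begins. There is no depth.
A pose or a line that the arm cannot do raises robot.MotionError and nothing moves.
- robot.hand_in(): hands the job in, once; it reports no verdict.
Readings, each from a call of its own:
- robot.current_t(): time.
- robot.current_qpos(): joint angles.
- robot.current_joint_vel(): joint speeds.
- robot.current_joint_efforts(): joint torques, N m.
- robot.current_tcp_pos(): TCP position.
- robot.current_eef_rot(): TCP orientation.
- robot.current_contact_force(): force on the tool from outside, world axes, zero at the start.
- robot.current_ft_torque(): the same for the moment, N m.
- robot.current_gripper_width(): opening from 0.0 (shut) to 1.0 (fully open).
Only numpy, scipy, OpenCV 4.12 (cv2) and the standard library are available. Lean on these libraries where they do the work, as an engineer would, in place of code of your own. Each camera call takes 0.05 s, during which the arm holds its last target. There are 200 camera calls.

## Working session

There is one attempt and no reset: what is moved stays moved. The work goes in short steps, each a Python script; the robot and the scene stay as the last script left them, time stands still between calls to the robot, and variables do not carry over. Pictures are saved under pics/ and viewed, on a budget of 14 in all, crops included, one or two more only if the job needs it, and the job is handed in when it is done.

```bash
mkdir -p pics; ls; python3 - <<'E'
from bench import robot
import cv2
for n in("top","side","wrist"):
    d=robot.get_image(n); cv2.imwrite(f"pics/{n}0.png",d["img"])
    print(n,d["fovy"],d["cx"],d["cy"],d["eye"],d["orientation"])
print(robot.current_t(),robot.current_eef_rot())
E
```

```text
pics
top 46.423262603514516 259.23732048145524 188.98874701753124 [ 288.42644378   -6.08502547 1087.78210897] [-2.98849851  0.01087336 -1.59649567]
side 49.143982247089525 256.2525210759677 195.03566463361932 [  403.90333995 -1044.57911261   679.05081422] [-2.10159259 -0.01150081 -0.03836736]
wrist 60.37715169740051 259.3425537700288 192.1179298331557 [153.23477401 531.81617134 385.35959911] [2.89660234e+00 1.94661793e-03 1.17128096e+00]
0.15 [-3.14020618e+00 -3.11613421e-04  2.74178770e+00]
```

View pics/top0.png

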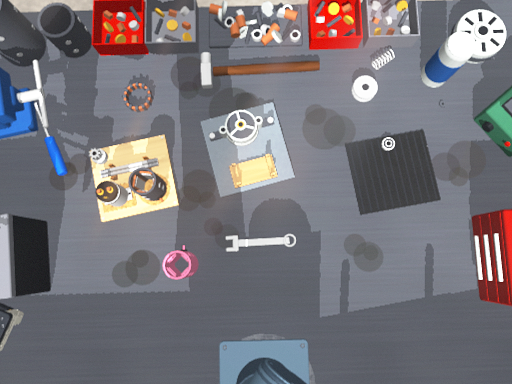

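View pics/side0.png

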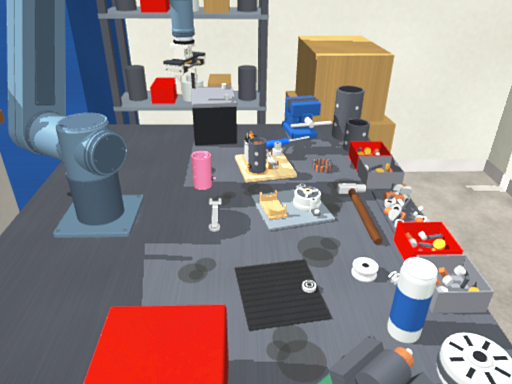

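```bash
cat > h.py <<'E'
import numpy as np, cv2
from bench import robot
from scipy.spatial.transform import Rotation as R
def cam(n,save=None):
    d=robot.get_image(n); d["R"]=R.from_euler("xyz",d["orientation"]).as_matrix()
    d["f"]=d["img"].shape[0]/2/np.tan(np.radians(d["fovy"])/2)
    if save: cv2.imwrite(save,d["img"])
    return d
def onz(d,px,z):
    px=np.atleast_2d(np.asarray(px,float))
    v=np.c_[(px[:,0]-d["cx"])/d["f"],(px[:,1]-d["cy"])/d["f"],np.ones(len(px))]@d["R"].T
    e=np.asarray(d["eye"]); return e+v*((z-e[2])/v[:,2])[:,None]
def proj(d,P):
    q=(np.atleast_2d(P)-d["eye"])@d["R"]
    return np.c_[d["cx"]+d["f"]*q[:,0]/q[:,2],d["cy"]+d["f"]*q[:,1]/q[:,2]]
def blob(mask,box=None):
    m=mask.astype(np.uint8)*255
    if box: k=np.zeros_like(m);x0,y0,x1,y1=box;k[y0:y1,x0:x1]=m[y0:y1,x0:x1];m=k
    c,_=cv2.findContours(m,cv2.RETR_EXTERNAL,cv2.CHAIN_APPROX_NONE)
    return max(c,key=cv2.contourArea)
E
python3 - <<'E'
from h import *
t=cam("top")
g=t["img"]; hsv=cv2.cvtColor(g,cv2.COLOR_BGR2HSV)
wood=(hsv[...,0]>8)&(hsv[...,0]<30)&(hsv[...,1]>60)&(hsv[...,2]>140)
def rect(name,m,box,z):
    c=blob(m,box)[:,0]; w=onz(t,c,z)[:,:2].astype(np.float32)
    print(name,cv2.minAreaRect(w), cv2.boxPoints(cv2.minAreaRect(w)).round().tolist())
rect("board",wood,(70,120,195,235),15)
rect("rest",wood,(222,145,285,192),20)
dark=hsv[...,2]<45
rect("mat",dark,(335,120,450,225),4)
c=cv2.resize(g[120:230,60:300],None,fx=3.3,fy=3.3,interpolation=cv2.INTER_CUBIC)
cv2.imwrite("pics/topc.png",c)
E
```

```text
board ((503.4424133300781, 303.479736328125), (173.73477172851562, 176.55328369140625), 6.493412971496582) [[407.0, 381.0], [427.0, 206.0], [600.0, 226.0], [580.0, 401.0]]
rest ((500.1856384277344, 15.95086669921875), (60.64398956298828, 107.65425109863281), 13.55216121673584) [[458.0, 61.0], [483.0, -43.0], [542.0, -29.0], [517.0, 75.0]]
mat ((565.1937866210938, -318.6243591308594), (0.0, 0.0), 0.0) [[565.0, -319.0], [565.0, -319.0], [565.0, -319.0], [565.0, -319.0]]
```

View pics/wrist0.png

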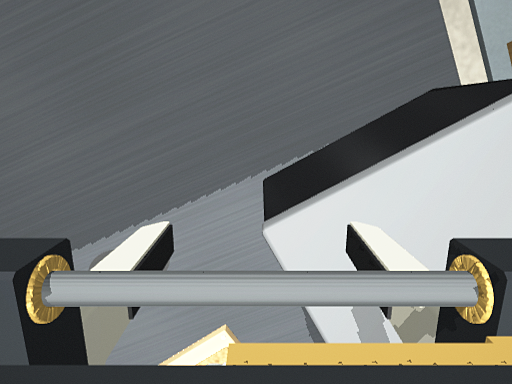

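View pics/topc.png

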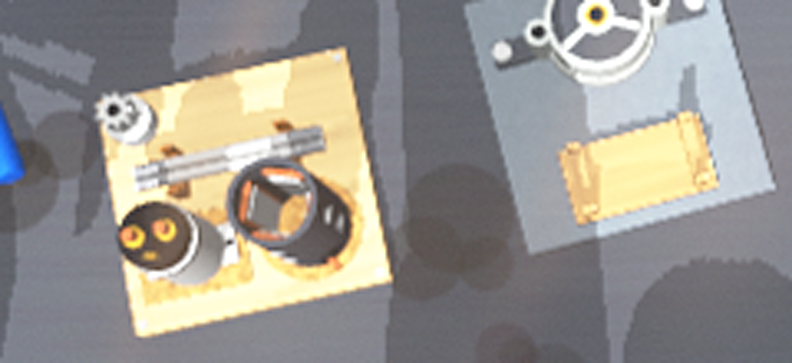

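```bash
python3 - <<'E'
from h import *
t=cam("top"); g=t["img"]
C=lambda p: np.atleast_2d(p)/3.3+[60,120]-0.35
tl,tr,br,bl=onz(t,C([[97,97],[345,47],[392,281],[137,338]]),15)[:,:2]
print("board corners",tl.round(),tr.round(),br.round(),bl.round(),"ctr",(tl+tr+br+bl)/4)
for a,b in((br,tr),(bl,tl)):print("xdir",np.degrees(np.arctan2(*(b-a)[::-1])),np.linalg.norm(b-a))
for a,b in((tr,tl),(br,bl)):print("ydir",np.degrees(np.arctan2(*(b-a)[::-1]))-90,np.linalg.norm(b-a))
print("yoke top",onz(t,C([273,205]),128)[0],"sol cap",onz(t,C([158,236]),104)[0])
print("studs ends",onz(t,C([[136,177],[326,138]]),37))
print("drive",onz(t,C([117,112]),61)[0])
# mat
gray=cv2.cvtColor(g,cv2.COLOR_BGR2GRAY); m=cv2.morphologyEx(((gray<62)*255).astype(np.uint8),cv2.MORPH_CLOSE,np.ones((5,5)))
m=cv2.morphologyEx(m,cv2.MORPH_OPEN,np.ones((5,5)))
c=blob(m>0,(335,120,450,225))[:,0];w=onz(t,c,4)[:,:2].astype(np.float32);print("mat",cv2.minAreaRect(w))
print("bearing",onz(t,[[388,143]],9))
# wrist cam in tool frame
w=cam("wrist"); T=R.from_euler("xyz",robot.current_eef_rot()).as_matrix()
print("cam in tool",T.T@(np.asarray(w["eye"])-robot.current_tcp_pos()),"\n",T.T@w["R"])
E
```

```text
board corners [565. 419.] [599. 233.] [421. 197.] [384. 384.] ctr [492.29972532 308.2854869 ]
xdir 11.344429693567308 181.35887061970496
xdir 10.965732406784632 184.75396175608893
ydir 10.15509554558085 188.6157157004938
ydir 11.186271886533163 189.79692940855793
yoke top [459.64898128 254.91336901 128.        ] sol cap [444.81160314 339.05299231 104.        ]
studs ends [[499.2810275  379.72777892  37.        ]
 [524.35622742 241.65984885  37.        ]]
drive [542.16876466 385.89089008  61.        ]
mat ((535.9378662109375, -319.0728759765625), (9.857085227966309, 13.069758415222168), 86.06260681152344)
bearing [[ 561.3107774  -319.46784952    9.        ]]
cam in tool [  65.79399485   -0.29359644 -197.33055789] 
 [[ 2.71822531e-04 -9.70074407e-01 -2.42807681e-01]
 [ 9.99999800e-01  4.02190886e-04 -4.87351174e-04]
 [ 5.70421938e-04 -2.42807500e-01  9.70074323e-01]]
```

```bash
python3 - <<'E'
from h import *
t=cam("top")
m=onz(t,[[346,146],[425,130],[440,198],[361,213]],4)[:,:2]
print("mat",m.round().tolist(),m.mean(0))
y=np.radians(101); robot.move_ptp([503,248,230],[np.pi,0,y])
w=cam("wrist","pics/w1.png"); print(robot.current_t(),robot.current_qpos(),w["eye"],robot.current_eef_rot())
np.save("w1.npy",w,allow_pickle=True)
P=np.array([[459.6,254.9,128],[444.8,339,104],[499.3,379.7,34],[524.4,241.7,34]]);print(proj(w,P).round())
E
```

```text
mat [[558.0, -217.0], [593.0, -415.0], [422.0, -437.0], [390.0, -244.0]] [ 490.77763155 -328.13966289]
1.85 [2.61198943e-01 2.54199776e-01 1.43998754e+00 4.24417881e-04
 1.44776925e+00 6.70798557e-02] [490.16536219 313.52421592 427.36232635] [-3.14120131e+00 -3.95850009e-04  1.76486318e+00]
[[214. 168.]
 [216.  72.]
 [279.  51.]
 [275. 175.]]
```

View pics/w1.png

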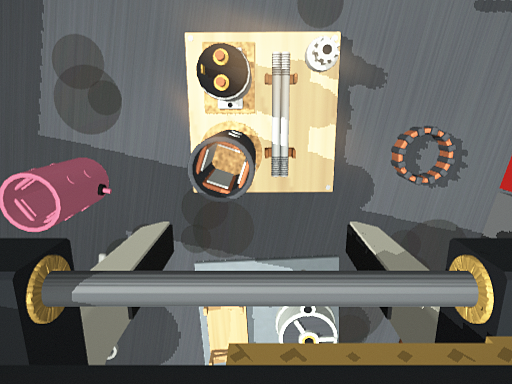

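```bash
python3 - <<'E'
from h import *
w=np.load("w1.npy",allow_pickle=True).item()
a,b,c,e=onz(w,[[185,33],[341,32],[334,192],[190,193]],15)[:,:2]
print("board",a.round(),b.round(),c.round(),e.round(),(a+b+c+e)/4)
for p,q in((a,b),(e,c)):print("x",np.degrees(np.arctan2(*(q-p)[::-1])),np.linalg.norm(q-p))
for p,q in((c,b),(e,a)):print("y",np.degrees(np.arctan2(*(q-p)[::-1]))-90,np.linalg.norm(q-p))
print("yoke",onz(w,[[223,165]],128),"sol",onz(w,[[223,72]],104))
print("studs",onz(w,[[281,52],[280,177]],37))
g=w["img"]
cv2.imwrite("pics/w1c.png",cv2.resize(g[20:210,170:360],None,fx=3.1,fy=3.1,interpolation=cv2.INTER_CUBIC))
t=cam("top");print("top view now",proj(t,robot.current_tcp_pos()))
E
```

```text
board [390. 381.] [566. 417.] [605. 231.] [423. 194.] [495.81158504 305.87517525]
x 11.453591736635849 179.2612363408192
x 11.50855413124302 185.48813564413183
y 11.812302842319085 189.45041032194186
y 9.930874802478257 189.69161777127158
yoke [[467.14661165 259.00325563 128.        ]] sol [[450.82434749 340.39375754 104.        ]]
studs [[501.93652071 378.82981402  37.        ]
 [529.9926554  241.24896918  37.        ]]
top view now [[131.68898643 151.69572359]]
```

View pics/w1c.png

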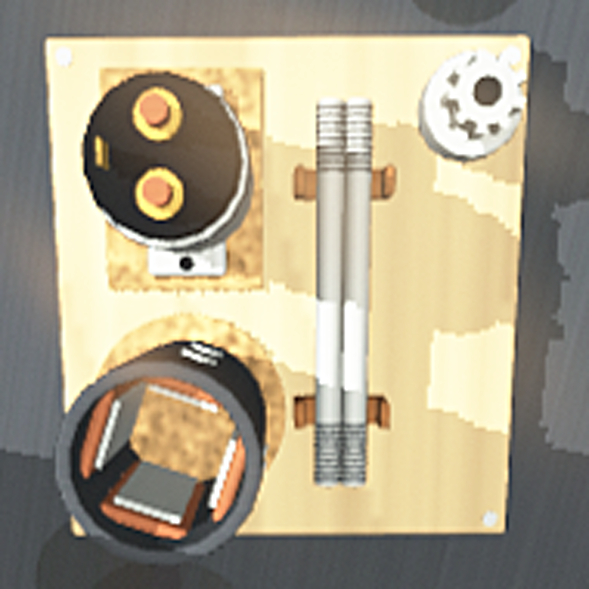

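```bash
cat >> h.py <<'E'
O=[np.pi,0,np.radians(101)]
def st(m): print(m,"t",round(robot.current_t(),2),"tcp",np.round(robot.current_tcp_pos(),1),"w",round(93*robot.current_gripper_width(),1),"F",np.round(robot.current_contact_force(),1))
def pick(x,y,z,over=140,w0=1.0,f=12):
    robot.move_gripper(w0)
    robot.move_ptp([x,y,z+over],O)
    if robot.move_linear([x,y,z+15],speed=120,f_stop=f) or robot.move_linear([x,y,z],speed=40,f_stop=f):
        st("HIT"); raise SystemExit
    robot.move_gripper(0.0); st("gripped")
    robot.move_linear([x,y,z+over],speed=100); st("lifted")
def place(x,y,z,over=140,w1=1.0,f=5,ori=None):
    robot.move_linear([x,y,z+over],ori,speed=220)
    robot.move_linear([x,y,z+6],speed=120)
    h=robot.move_linear([x,y,z-4],speed=15,f_stop=f); st(f"down {h}")
    robot.move_gripper(w1); robot.sleep(.2)
    robot.move_linear([x,y,z+over],speed=150); st("up")
E
python3 - <<'E'
from h import *
pick(463,255,88)
place(458,-283,74)
E
```

```text
gripped t 4.74 tcp [463.8 255.2  88.3] w 61.3 F [2.4 0.5 1.1]
lifted t 6.29 tcp [462.6 254.9 227.2] w 61.5 F [-0.3  0.2 -6.6]
down True t 10.62 tcp [ 458.3 -283.1   74.2] w 61.7 F [1.6 0.3 5.5]
up t 12.63 tcp [ 457.5 -282.5  213. ] w 92.9 F [-0.7 -0.3 -0. ]
```

```bash
python3 - <<'E'
from h import *
pick(448,341,57,170)
place(474,-381,43,170)
robot.move_ptp([503,230,200],O)
w=cam("wrist","pics/w2.png"); np.save("w2.npy",w,allow_pickle=True)
t=cam("top"); np.save("t2.npy",t,allow_pickle=True); st("v")
cv2.imwrite("pics/t2m.png",cv2.resize(t["img"][110:230,330:460],None,fx=4,fy=4))
robot.move_ptp([480,-390,240],O)
m=cam("wrist","pics/w2m.png"); np.save("w2m.npy",m,allow_pickle=True)
E
```

```text
gripped t 17.91 tcp [446.8 340.7  57. ] w 49.3 F [-4.1 -1.7  5. ]
lifted t 19.76 tcp [447.7 340.8 226.3] w 49.0 F [-0.3 -1.4 -4.3]
down True t 25.18 tcp [ 474.2 -381.2   43.1] w 49.0 F [-0.   0.4  5.4]
up t 27.54 tcp [ 473.6 -380.5  211.9] w 93.0 F [ 0.4 -0.2 -0.6]
v t 29.83 tcp [503.5 229.2 199.9] w 93.3 F [ 0.7  0.4 -0. ]
```

View pics/w2.png

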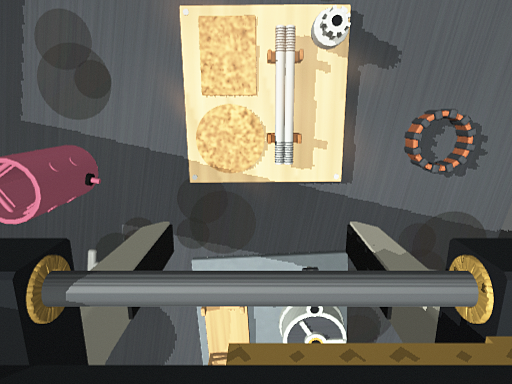

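View pics/w2m.png

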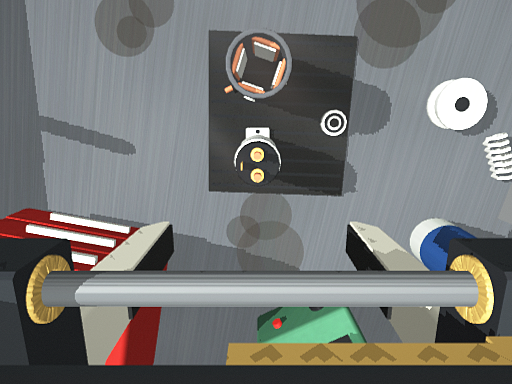

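```bash
python3 - <<'E'
from h import *
m=np.load("w2m.npy",allow_pickle=True).item(); w=np.load("w2.npy",allow_pickle=True).item(); t=np.load("t2.npy",allow_pickle=True).item()
# yoke rim & cap on mat, wrist view
def dark(d,box,th,show):
    g=cv2.cvtColor(d["img"],cv2.COLOR_BGR2GRAY)
    return g
print("yoke",onz(m,[[258.5,64]],114),"solcap",onz(m,[[257,163]],90), "terms mid",onz(m,[[257.5,165]],106))
# cork mask on the board in both views
for n,d,boxes in(("w",w,((190,8,262,99),(190,99,268,178))),("t",t,None)):
    g=d["img"].astype(int); hsv=cv2.cvtColor(d["img"],cv2.COLOR_BGR2HSV)
    if n=="t":
        k=proj(d,[[450,341,18],[465,255,18]]); boxes=[tuple(np.r_[p-23,p+23].round().astype(int)) for p in k]
    wood=(hsv[...,0]>8)&(hsv[...,0]<30)&(hsv[...,1]>50)
    for nm,b in zip(("rect","round"),boxes):
        x0,y0,x1,y1=b; s=hsv[y0:y1,x0:x1,2]; b0=d["img"][y0:y1,x0:x1,0]
        th,_=cv2.threshold(b0.copy(),0,255,cv2.THRESH_OTSU)
        mk=np.zeros(wood.shape,np.uint8); mk[y0:y1,x0:x1]=((b0<th)&wood[y0:y1,x0:x1])*255
        mk=cv2.morphologyEx(cv2.morphologyEx(mk,cv2.MORPH_CLOSE,np.ones((5,5))),cv2.MORPH_OPEN,np.ones((7,7) if n=="w" else (3,3)))
        c=blob(mk>0)[:,0]; W=onz(d,c,18)[:,:2].astype(np.float32)
        print(n,nm,b,th,cv2.minAreaRect(W) if nm=="rect" else (cv2.fitEllipse(W)))
print("studs w",onz(w,[[287.5,25.5],[285.5,164]],34+3))
E
```

```text
yoke [[ 460.14408496 -284.29531809  114.        ]] solcap [[ 476.92297126 -378.57042091   90.        ]] terms mid [[ 477.41616876 -377.98291043  106.        ]]
w rect (190, 8, 262, 99) 164.0 ((449.6324462890625, 342.01751708984375), (64.0899658203125, 81.27791595458984), 11.272130966186523)
w round (190, 99, 268, 178) 165.0 ((464.271728515625, 249.85409545898438), (78.55706787109375, 95.75342559814453), 145.96685791015625)
t rect (np.int64(96), np.int64(171), np.int64(142), np.int64(217)) 156.0 ((453.17950439453125, 293.8791809082031), (27.459932327270508, 12.159567832946777), 0.8404309749603271)
t round (np.int64(132), np.int64(164), np.int64(178), np.int64(210)) 131.0 ((496.3370056152344, 259.6177673339844), (10.854512214660645, 14.418606758117676), 99.87372589111328)
studs w [[503.99438999 379.38801395  37.        ]
 [531.20412411 242.35150768  37.        ]]
```

```bash
python3 - <<'E'
from h import *
w=np.load("w2.npy",allow_pickle=True).item()["img"]
m=np.load("w2m.npy",allow_pickle=True).item()["img"]
a=cv2.resize(w[0:190,175:355],(540,570),interpolation=cv2.INTER_CUBIC)
b=cv2.resize(m[20:200,200:290],(260,520),interpolation=cv2.INTER_CUBIC)
o=np.zeros((570,800,3),np.uint8);o[:,:540]=a;o[:520,540:]=b;cv2.imwrite("pics/c2.png",o)
E
```

```text
(no output)
```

View pics/c2.png

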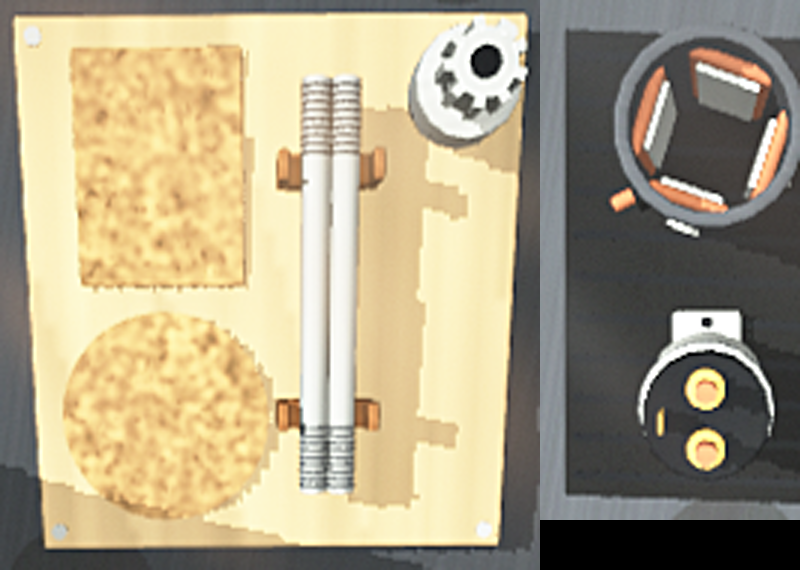

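```bash
python3 - <<'E'
from h import *
O2=[np.pi,0,np.radians(11)]
V=[("r1",[512,-50,200],O),("r2",[432,10,200],O2),("b2",[425,300,200],O2)]
I={}
for n,p,o in V:
    robot.move_ptp(p,o); robot.sleep(.15); I[n]=cam("wrist"); np.save(n+".npy",I[n],allow_pickle=True)
    print(n,proj(I[n],[[500,16,20],[450,341,18],[463,255,18]]).round())
st("")
o=np.zeros((600,760,3),np.uint8)
o[:300,:380]=cv2.resize(I["r1"]["img"][0:210,130:396],(380,300),interpolation=cv2.INTER_CUBIC)
o[:300,380:]=cv2.resize(I["r2"]["img"][0:210,130:396],(380,300),interpolation=cv2.INTER_CUBIC)
o[300:,:380]=cv2.resize(I["b2"]["img"][0:210,130:396],(380,300),interpolation=cv2.INTER_CUBIC)
cv2.imwrite("pics/c3.png",o)
E
```

```text
r1 [[ 259.  107.]
 [ 273. -282.]
 [ 269. -159.]]
r2 [[265. 110.]
 [-33.  97.]
 [ 46. 101.]]
b2 [[513. 153.]
 [226. 142.]
 [302. 145.]]
 t 36.58 tcp [425.6 298.8 200.2] w 93.1 F [ 0.1 -0.4 -0.8]
```

View pics/c3.png

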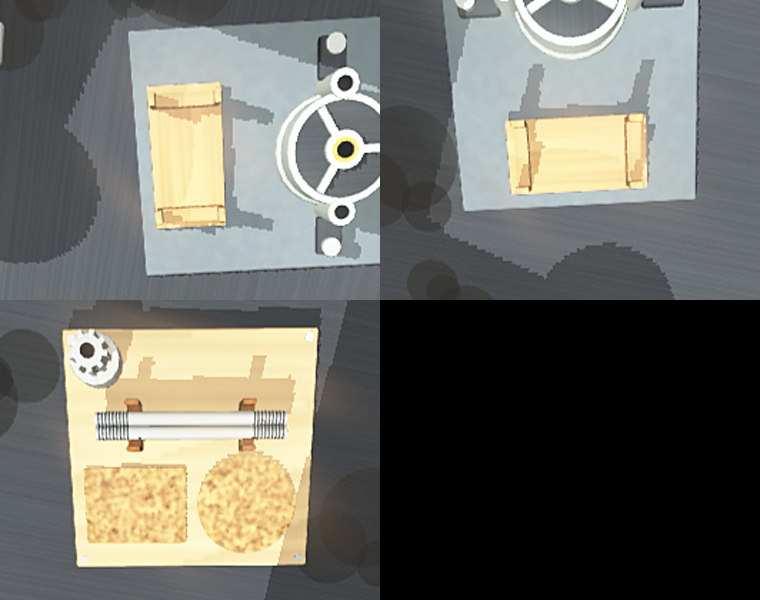

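```bash
python3 - <<'E'
from h import *
L=lambda n:np.load(n+".npy",allow_pickle=True).item()
for n in("r1","r2"):
    d=L(n); hsv=cv2.cvtColor(d["img"],cv2.COLOR_BGR2HSV)
    wood=(hsv[...,0]>8)&(hsv[...,0]<30)&(hsv[...,1]>60)&(hsv[...,2]>90)
    b=proj(d,[500,16,20])[0].round().astype(int)
    c=blob(wood,(b[0]-75,b[1]-75,b[0]+75,b[1]+75))[:,0]
    for z in(20,35): print(n,z,cv2.minAreaRect(onz(d,c,z)[:,:2].astype(np.float32)))
b2,w2=L("b2"),L("w2")
for nm,p1,p2,z in(("round",[230.3,138.2],[302.6,142.1],18),("rect",[228.1,55.6],[225.2,143.5],18),("studs",[284.7,94.7],[264,87.9],39)):
    print(nm,"V1",onz(w2,[p1],z)[0].round(1),"V2",onz(b2,[p2],z)[0].round(1))
E
```

```text
r1 20 ((502.4949951171875, 12.99722671508789), (55.83000946044922, 107.76087951660156), 13.985882759094238)
r1 35 ((502.4071044921875, 13.01876449584961), (53.61111068725586, 103.47811889648438), 13.985868453979492)
r2 20 ((502.55377197265625, 13.192474365234375), (56.02244567871094, 107.58012390136719), 13.95920467376709)
r2 35 ((502.37152099609375, 13.54351806640625), (53.795738220214844, 103.3041000366211), 13.959212303161621)
round V1 [465.4 256.7  18. ] V2 [466.4 255.1  18. ]
rect V1 [448.3 342.8  18. ] V2 [448.2 341.6  18. ]
studs V1 [514.9 313.8  39. ] V2 [514.8 309.8  39. ]
```

```bash
python3 - <<'E'
from h import *
import h
h.O=[np.pi,0,np.radians(101.2)]
pick(514.2,311,19.5,over=140,w0=0.6)
w=cam("wrist","pics/g.png")
E
```

```text
gripped t 41.5 tcp [514.2 311.   19.5] w 0.5 F [-0.5 -0.7 -0.3]
lifted t 43.05 tcp [513.8 310.8 158.7] w 0.3 F [-0.6 -1.   0.2]
```

View pics/g.png

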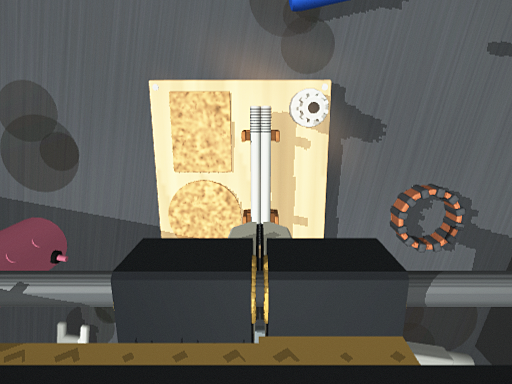

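```bash
python3 - <<'E'
from h import *
robot.move_gripper(0.6); robot.move_ptp([503,230,200],O); robot.sleep(.2)
w=cam("wrist"); s=cam("side"); st("")
a=cv2.resize(w["img"][0:190,175:355],(540,570),interpolation=cv2.INTER_CUBIC)
c=proj(s,[514,311,34])[0].astype(int); print(c)
b=cv2.resize(s["img"][c[1]-40:c[1]+40,c[0]-18:c[0]+19],(260,562),interpolation=cv2.INTER_CUBIC)
o=np.zeros((570,800,3),np.uint8);o[:,:540]=a;o[:562,540:]=b;cv2.imwrite("pics/c4.png",o)
E
```

```text
t 44.87 tcp [502.6 230.7 199.2] w 55.8 F [-0.5  0.6 -0.4]
[270 158]
```

View pics/c4.png

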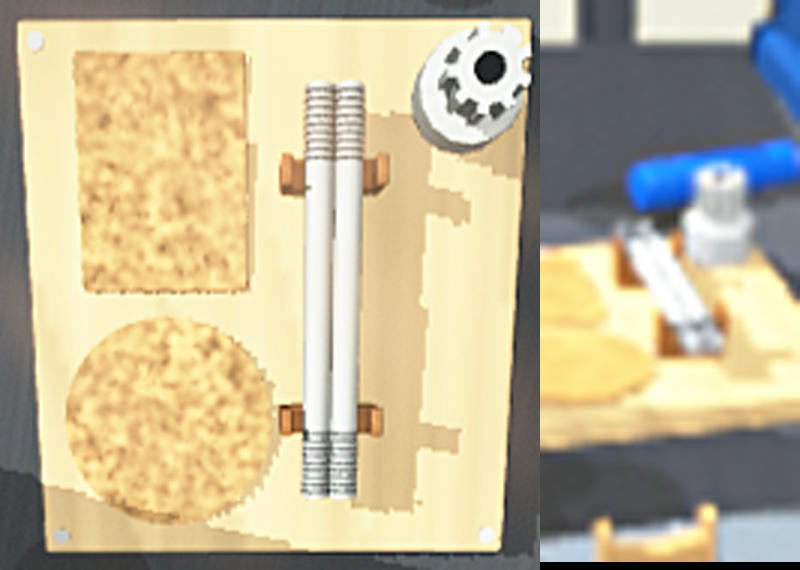

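The gripper closed above the rods. The solenoid read 49 mm, which fits its cap, and the tips look nearer in the wrist view, so the real fingertips seem to sit higher than the reported TCP. I'll check by touching down on bare table.

```bash
python3 - <<'E'
from h import *
robot.move_gripper(0.0)
robot.move_ptp([440,130,60],O)
robot.move_linear([440,130,8],speed=60,f_stop=4); st("a")
h=robot.move_linear([440,130,-34],speed=15,f_stop=4); st(f"touch {h}")
robot.move_linear([440,130,60],speed=80)
E
```

```text
a t 47.62 tcp [440.3 130.    8.2] w 0.5 F [ 0.5 -0.4  0.2]
touch True t 49.83 tcp [440.  130.  -29.7] w 0.9 F [-0.2  0.   4.8]
```

```bash
python3 - <<'E'
from h import *
import h
h.O=[np.pi,0,np.radians(101.2)]
pick(514.2,311,-9.5,over=170,w0=0.6)
w=cam("wrist","pics/g2.png")
E
```

```text
gripped t 55.64 tcp [514.2 311.   -9.4] w 18.8 F [ 0.   0.7 -0.4]
lifted t 57.49 tcp [513.8 310.9 159.8] w 18.6 F [-0.6  0.6 -1.5]
```

View pics/g2.png

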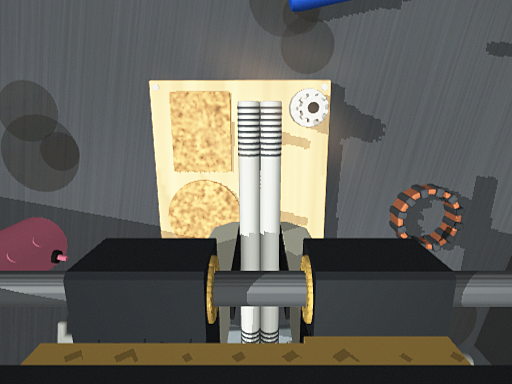

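Both studs are held side by side. Next I lay them in the rest.

```bash
python3 - <<'E'
from h import *
place(501.3,13.1,-5.5,over=170,w1=0.42,f=3,ori=[np.pi,0,np.radians(104)])
robot.move_ptp([512,-50,200],O); robot.sleep(.2)
w=cam("wrist"); st("")
cv2.imwrite("pics/r3.png",cv2.resize(w["img"][20:190,180:350],None,fx=3,fy=3,interpolation=cv2.INTER_CUBIC))
E
```

```text
down True t 61.08 tcp [501.4  13.1  -6.6] w 18.8 F [-0.3 -0.2  5. ]
up t 63.13 tcp [500.6  13.2 163.6] w 39.3 F [-0.7  0.4 -0. ]
 t 63.77 tcp [511.3 -48.9 199.1] w 39.0 F [ 0.4 -0.5 -0.1]
```

View pics/r3.png

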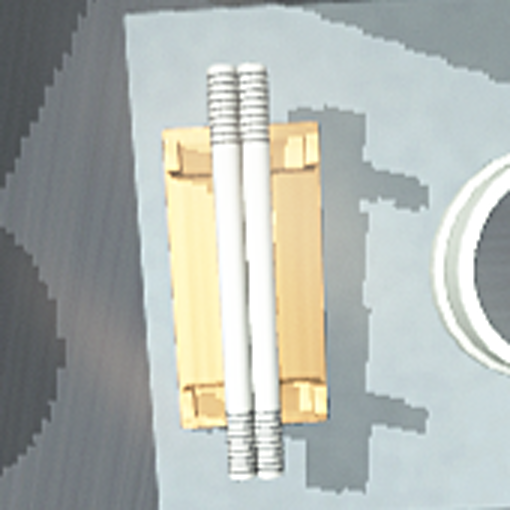

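```bash
python3 - <<'E'
from h import *
pick(458.3,-284,60,over=165)
place(464.5,256,74,over=150)
pick(474.5,-379.5,31,over=190)
place(447,342,45,over=175)
robot.move_ptp([490,225,230],O); robot.sleep(.2)
w=cam("wrist"); np.save("f.npy",w,allow_pickle=True); st("")
cv2.imwrite("pics/f1.png",cv2.resize(w["img"][10:200,170:360],None,fx=3.1,fy=3.1,interpolation=cv2.INTER_CUBIC))
E
```

```text
gripped t 68.26 tcp [ 458.7 -284.    60.2] w 61.8 F [2.2 0.4 0.6]
lifted t 70.06 tcp [ 458.  -283.7  224.3] w 61.8 F [ 1.   0.2 -7. ]
down True t 74.49 tcp [464.8 256.1  74.1] w 61.9 F [1.  0.5 5.5]
up t 76.56 tcp [463.9 255.8 223. ] w 92.9 F [-0.4  0.  -0.4]
gripped t 81.92 tcp [ 475.3 -379.6   31.3] w 51.0 F [ 3.   0.8 -0.2]
lifted t 83.97 tcp [ 474.3 -379.3  220.3] w 51.3 F [ 0.1  0.5 -4. ]
down True t 89.42 tcp [447.2 342.2  45.2] w 51.0 F [1.4 0.6 4.7]
up t 91.79 tcp [446.5 341.7 219. ] w 93.2 F [ 0.4  0.1 -0.3]
 t 92.61 tcp [489.4 226.1 229.7] w 92.9 F [-0.5  0.  -0.3]
```

View pics/f1.png

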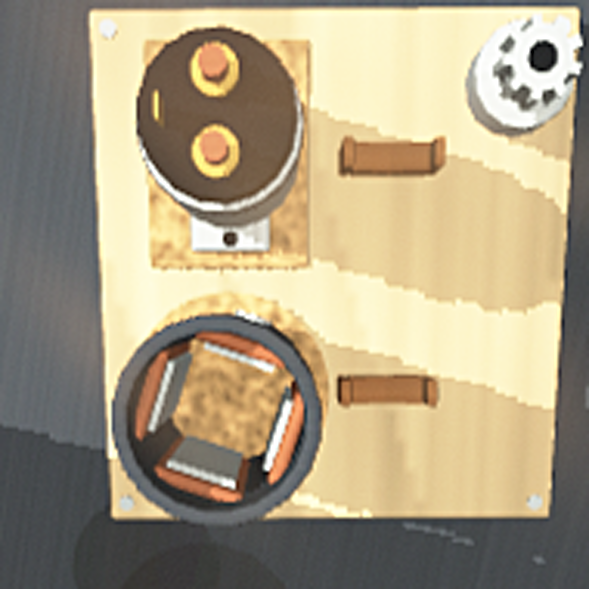

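```bash
python3 - <<'E'
from h import *
w=np.load("f.npy",allow_pickle=True).item()
C=lambda p:np.array(p,float)/3.1+[170,10]-.3
print("yoke rim",onz(w,C([[217,418.5]]),128),"extents",onz(w,C([[112,418],[322,418],[217,313],[217,524]]),128)[:,:2].round(1).tolist())
print("pad right edge/top",onz(w,C([[327,395],[215,293]]),18))
print("rect",onz(w,C([[143,40],[310,40],[310,268],[151,268]]),18).round(1).tolist(), "flange",onz(w,C([[190,252],[270,252]]),23).round(1).tolist())
E
```

```text
yoke rim [[465.94238223 257.36207076 128.        ]] extents [[436.0, 251.6], [495.9, 263.4], [460.6, 286.7], [471.5, 226.6]]
pad right edge/top [[502.81658637 262.56417394  18.        ]
 [452.38595709 292.40876214  18.        ]]
rect [[410.7, 375.2, 18.0], [470.5, 387.0, 18.0], [486.6, 308.6, 18.0], [426.6, 296.8, 18.0]] flange [[440.7, 305.3, 23.0], [470.4, 311.1, 23.0]]
```

```bash
python3 -c "
from h import *
robot.hand_in(); st('done')"
```

```text
the job is handed in; nothing more can be done
the job is handed in; nothing more can be done
```

The job is done and handed in at about 93 s of the 141 s allowed; no verdict was reported.

**What I did, in order:**
1. I stood the yoke and then the solenoid upright on the mat, clear of the bearing.
2. I lifted both studs in one grasp, which read 18.7 mm across the pair, and laid them side by side in the stud rest.
3. I stood the yoke back on the round pad and the solenoid on the rectangular pad.

**Last checks:**
- **Studs:** the picture after release showed them together in the V of the rest, centred lengthwise to within about 2 mm.
- **Yoke:** upright, about 1 to 2.5 mm from the pad centre. The two pad measurements disagreed by about 2 mm.
- **Solenoid:** upright. The flange's margin to the pad edge is about 6 mm, as it should be, so it is centred within about 1–2 mm.
- **Drive:** still in its corner of the board. The pink look-alike was not touched.

**What failed or disagreed:**
- **First stud grasp:** it closed on nothing, above the rods. A touch on bare table showed the real fingertips about 29.6 mm above the reported TCP. I corrected all later heights for this; the studs had not moved.
- **First solenoid grasp:** because of that offset it was held by its cap (49 mm) instead of the can. It still came down upright on the mat.
- **Cameras:** the top and wrist views differed by up to about 7 mm in x. I relied on the wrist views and on the position of the gripper when closed on the yoke and solenoid.

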